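# Put the cleaned probes away in the pull-out rack

## Robot

A 6-joint arm with a two-finger parallel gripper is mounted at the origin on the work surface. World frame = base frame: x ahead of the robot, y to its left, z up, the work surface at z = 0. Lengths are in m, angles in rad, forces in N, time in s.
With the tool pointing down it reaches from about 0.375 to 0.9 m from the base axis. Payload 3.1 kg.
Tool frame: the origin (TCP) lies midway between the tips of the shut fingers; the grasp point (between the pads) lies 19 mm behind it (manip.grip_depth is the distance from the TCP to the grasp point, in m); z points along the fingers, y is the line along which they close (so a half turn about z gives the same grasp; the last joint's range is limited). The gripper opens to 85 mm and grips with 20 to 120 N. Pads are 22 mm wide; open, the fingers measure 114 mm over their backs; the gripper's body (76 mm by 85 mm) begins 54 mm behind the grasp point. The pads swing forward as they close: fully open they stand 13 mm farther back than shut.
Start: joints at [-1.415, 0.527, 1.433, -0, 1.181, -0.178], TCP at [0.205, -0.59, 0.199] pointing down, gripper open.
Joint ranges: [-3.08, 3.08], [-0.75, 2.2], [0.22, 2.44], [-1.43, 4.57], [0, 2.65], [-2.85, 2.85]. Speed limits (rad/s): [2.79, 2.79, 3.14, 3.14, 3.14, 3.14].

## Interface

Orientations are given as a unit quaternion [x, y, z, w].
In Python, from station import telemetry, snapshot, manip gives the robot as it stands. The module is installed in compiled form; this text tells all that it offers.
- The arm moves only by the shell command python3 -m crank 'ROWS' [OPENING] [FORCE]. ROWS is text: rows parted by semicolons, each of 6 numbers parted by spaces: the shift along the tool's x, y, z as a fraction of full scale, then the turn, a rotation vector about the tool's x, y, z as a fraction of full scale. A call has exactly 5 rows; each row shifts and turns the commanded pose from where the row before left it, along the tool's axes as they then stand; what a row does not reach is not made up. Full scale, the value 1, is 4 cm for a shift and 90 degrees for a turn. A row lasts 1/10 s, in which the tool goes at most 50 mm and 8.59 degrees, less where a joint would pass 70% of its speed; a pose out of reach is approached as far as the arm can. A call with a number of a shift or a turn outside -1 to 1 is refused whole. A call with a gripper value outside its range is refused whole. OPENING is the opening, from -1 (shut) to 1 (fully open), set as the call begins (- or left out, the last holds). The fingers move at their own pace and stop on an object; FORCE is the grip in N (left out, the last holds). Time passes only in rows, so rows that do not move let the fingers close, or fill a call up. It gives the time, the measured TCP pose, the force, the opening and the grip force at its end, in the units of the state.
- telemetry.sense(): the state, without advancing time (a new reading comes with each control period).
- snapshot(name): name is "scene" or "side" or "wrist"; returns a dict with "image" (384x512x3 uint8, red, green, blue), "depth" (384x512 float32, m along the optical axis (not along the pixel's ray), 0 where there is no reading), "camera_matrix" (3x3 intrinsics, pixels), "k1" (the pictures are not rectified: a ray, as slopes to the right and down, at radius r is drawn at 1 + k1 r^2 times it, then the intrinsics apply), "rvec" (rotation vector, rad) and "tvec" (3), from world to camera coordinates, as OpenCV has them. Camera axes: x right, y down, z forward; pixel columns grow to the right and rows downward; lengths in m; the calibration is good to about 2 mm. A picture is of the moment at which its call begins.
- manip.sign_off(): hands the job in; it is judged then, once.
The state is a dict: "t": time; "q": joint angles; "qd": joint speeds; "tau": joint torques, N m; "tcp_pos": TCP position; "tool_rot": TCP orientation; "force": force on the tool from outside, world axes, zero at the start; "ft_torque": the same for the moment, N m; "finger_gap": opening from 0.0 (shut) to 1.0 (fully open); "gripper_force": force on a finger pad.
Only numpy, scipy, OpenCV 4.12 (cv2) and the standard library are available. Lean on these libraries where they do the work, as an engineer would, in place of code of your own. Each camera call takes 0.05 s, during which the arm holds its last target. There are 200 camera calls.

## Task

Pull the cabinet's rack drawer all the way out to its stop, then take the blue-headed and the orange-headed probe off the slanted draining rest and stand each one, foot down, in the well banded in its own colour, leaving the drawer out. Let each probe down gently until it stands on the bottom of its well, wherever that is, before letting go: do not drop it in or ram it down. Leave the green-headed probe on the rest and everything else where it is.

Things in the scene. Friction and masses are not known exactly. Their poses are not given: they have to be found in the camera images.
- drawer (a joint): pull-out of the cabinet, metres: 0 is closed, 0.180 is pulled out to its stop. It slides straight along the cabinet's -x axis, stays where it is left and needs about 3 to 6 N.
- drawer_handle (a point): middle of the steel bar handle of the pull-out: a level round bar about 10 mm thick and 110 mm long, running along the cabinet's y, its axis 171 mm above the table and 35 mm in front of the pull-out's white front panel (panel top at 183 mm). It can be pinched from above. Its -x axis is the pulling direction.
- cabinet: fixed grey and blue cabinet 260 mm deep (x), 250 wide (y), 212 high. Origin: centre of its underside; front faces -x. The drawer carries a row of three wells along y: blue at y = -55 mm, grey (unused) at 0, orange at +55. Closed, they are inside, 60 mm in front of the origin, under the top. The inside of the drawer's front panel is 71 mm in front of the wells' axes.
- well_blue (a point): centre of the open mouth of the blue-banded upright square well (bore 22 x 22 mm, walls 3 mm), 97 mm above the table. Frame: z up, -x is the way the drawer pulls out. Inside, a firm rubber seat (gives 1 mm per 4 N, 6 mm at most) lies at an unknown depth, 31 to 71 mm below the mouth, other in each well: to be found by touch.
- well_orange (a point): centre of the open mouth of the orange-banded upright square well (bore 22 x 22 mm, walls 3 mm), 97 mm above the table. Frame: z up, -x is the way the drawer pulls out. Inside, a firm rubber seat (gives 1 mm per 4 N, 6 mm at most) lies at an unknown depth, 31 to 71 mm below the mouth, other in each well: to be found by touch.
- rest: fixed white slanted draining rest, base 130 (x) x 235 mm; origin: on the table, 10 mm to +x of the base centre. Three channels at y = -76, 0, 76 mm each hold a probe leaning 35 degrees from vertical, head towards +x, foot on a ledge (x = -50, z = 30 mm). The channels are open towards -x, above and at the upper end; the board ends 80 mm from the foot, so the head and 10 mm of shaft stick out free.
- probe_blue: probe: plain steel shaft 12 mm in diameter, 90 mm long, with a blue round plastic head 24 mm in diameter, 45 mm long (135 mm overall, about 110 g). Origin: centre of the flat foot; +z runs along the shaft to the head, whose middle is at z = 113 mm. It starts in one of the rest's three channels (which one varies), its +z leaning 35 degrees from vertical.
- probe_orange: probe: plain steel shaft 12 mm in diameter, 90 mm long, with an orange round plastic head 24 mm in diameter, 45 mm long (135 mm overall, about 110 g). Origin: centre of the flat foot; +z runs along the shaft to the head, whose middle is at z = 113 mm. It starts in one of the rest's three channels (which one varies), its +z leaning 35 degrees from vertical.
- probe_green: the same kind of probe: plain steel shaft 12 mm in diameter, 90 mm long, with a green round plastic head 24 mm in diameter, 45 mm long (135 mm overall, about 110 g). Origin: centre of the flat foot; +z runs along the shaft to the head, whose middle is at z = 113 mm. It starts in one of the rest's three channels (which one varies), its +z leaning 35 degrees from vertical. It is not to be moved.
- pot: bystander: open steel pot, 100 mm across, 60 mm high; origin under its centre.
- amber_bottle: bystander: brown bottle, 60 mm across, 140 mm high; origin under its centre.
- beaker: bystander: glass beaker, 80 mm across, 100 mm high; origin under its centre.
- jar: bystander: white jar with blue cap, 70 mm across, 70 mm high; origin under its centre.
- tip_box: bystander: cardboard box 110 x 50 x 30 mm; origin under its centre.
- screwdriver: bystander: screwdriver lying on the table beside the rest, under 35 mm high; origin at its underside.

How it is judged:
On the way:
1. the drawer is pulled out to its stop (at least 170 mm), with both probes still out of their wells (value of joint drawer above 0.17 m and not (horizontal distance between probe_blue and well_blue below 0.013 m and z of probe_blue in the frame of well_blue below -0.025 m) and not (horizontal distance between probe_orange and well_orange below 0.013 m and z of probe_orange in the frame of well_orange below -0.025 m)), for 0.2 s.
At the end, for the whole second after the job is handed in: Drawer at least 165 mm out; blue and orange probes each foot down in the well of their colour (foot within 13 mm of its axis, 25 mm or more below its mouth, within 15 degrees of upright), released, at rest; green probe within 20 mm, bystanders within 30 mm of their starts (value of joint drawer above 0.165 m and horizontal distance between probe_blue and well_blue below 0.013 m and z of probe_blue in the frame of well_blue below -0.025 m and angle between each of probe_blue, probe_orange's own z axis and vertical below 0.26 rad and linear speed of each of probe_blue, probe_orange below 0.03 m/s and horizontal distance between probe_orange and well_orange below 0.013 m and z of probe_orange in the frame of well_orange below -0.025 m and distance of probe_green from where it was at the start of the episode below 0.02 m and distance of each of pot, amber_bottle, beaker, jar, tip_box, screwdriver from where it was at the start of the episode below 0.03 m); the robot touches nothing.
It fails at once if a probe is let fall (faster than 0.3 m/s with no finger on it) ((contact force between the fingers and probe_blue below 0.05 N and linear speed of probe_blue above 0.3 m/s) or (contact force between the fingers and probe_orange below 0.05 N and linear speed of probe_orange above 0.3 m/s)).
It fails at once if a probe is rammed into the cabinet or its rack (more than 35 N) (contact force between any of probe_blue, probe_orange and cabinet above 35 N).
It fails at once if the green-headed probe is shifted (more than 20 mm) (distance of probe_green from where it was at the start of the episode above 0.02 m).
It fails at once if a bystander is shifted (more than 30 mm) (distance of any of pot, amber_bottle, beaker, jar, tip_box, screwdriver from where it was at the start of the episode above 0.03 m).
It also fails if it takes over 72 s, if anything falls off the work surface, if the arm or the gripper's body presses on something with over 40 N, if the wrist force passes 120 N, or if a joint passes its speed limit or range.

## Working session

There is one attempt and no reset: what is moved stays moved. The work goes in short steps, Python scripts to look and compute and a shell command to move; the robot and the scene stay as the last step left them, time stands still between calls to the robot, and variables do not carry over. Pictures are saved under pics/ and viewed, at most 10 in all, crops included, and the job is handed in when it is done.

```bash
mkdir -p pics; cat > h.py <<'E'
import numpy as np, cv2
from station import telemetry, snapshot, manip
from scipy.spatial.transform import Rotation as R
def snap(n):
    s=snapshot(n); s['Rm']=cv2.Rodrigues(np.array(s['rvec'],float))[0]; return s
def cloud(s):
    d=s['depth']; h,w=d.shape; K=np.array(s['camera_matrix'],float)
    u,v=np.meshgrid(np.arange(w),np.arange(h))
    p=cv2.undistortPoints(np.stack([u,v],-1).reshape(-1,1,2).astype(float),K,np.array([s['k1'],0,0,0.])).reshape(h,w,2)
    c=np.dstack([p*d[...,None],d])
    P=(c-np.array(s['tvec']).reshape(3))@s['Rm']
    P[d<=0]=np.nan
    return P
def save(s,f): cv2.imwrite('pics/'+f,s['image'][...,::-1])
E
python3 - <<'E'
from h import *
for n in ['scene','side']:
    s=snap(n); save(s,n+'1.png'); np.savez(''+n+'1.npz',P=cloud(s),I=s['image']); print(n,s['k1'],-s['Rm'].T@np.array(s['tvec']).reshape(3))
t=telemetry.sense(); print(t)
E
```

```text
scene -0.019670382777000662 [0.82352381 0.93026978 0.99396022]
side -0.1385654020279642 [ 0.04975219 -0.64652384  1.31684964]
{'t': 0.1, 'q': array([-1.41550030e+00,  5.28367510e-01,  1.43376304e+00, -9.10656106e-07,
        1.18139857e+00, -1.78507322e-01]), 'qd': array([ 0.00153678, -0.00207761, -0.00314068, -0.00016517,  0.00028912,
        0.0016238 ]), 'tau': array([ 5.18100421e-05, -4.43304491e+01, -1.78585482e+01, -2.83313293e-04,
        3.86494357e-03,  3.86480778e-06]), 'tcp_pos': array([ 0.20468778, -0.58979303,  0.19783857]), 'tool_rot': array([ 9.86103727e-01,  1.66127972e-01,  1.08156512e-05, -9.68170766e-04]), 'force': array([ 0.23850266,  0.96205113, -0.50529468]), 'ft_torque': array([0.04695017, 0.00589194, 0.02642582]), 'gripper_force': 0.0, 'finger_gap': 1.0007876238271047}
```

View pics/scene1.png

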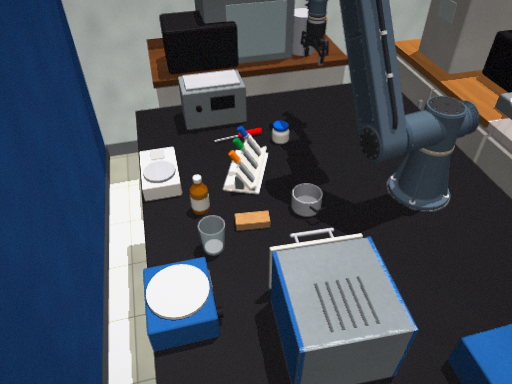

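View pics/side1.png

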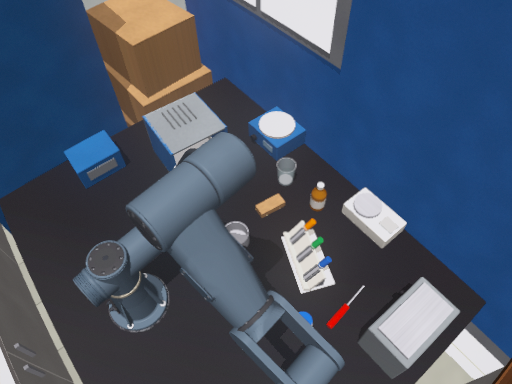

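The scene view shows the cabinet at about (340,310) with its handle at (313,235). The rest is at (247,170), with the orange head at (235,156), green at (239,144) and blue at (243,132). The side view shows the same three heads at (310,224), (317,243) and (325,262).

```bash
python3 - <<'E'
from h import *
for n in ['scene1','side1']:
    z=np.load(n+'.npz'); P=z['P']; I=z['I']; H=cv2.cvtColor(I,cv2.COLOR_RGB2HSV)
    Z=P[...,2]; print(n)
    # cabinet top
    yy,xx=np.mgrid[:384,:512]
    reg=(yy>230)&(xx>255)&(xx<425) if n=='scene1' else (yy<170)&(xx>135)&(xx<235)
    m=reg&(abs(Z-.212)<.008)
    q=P[m][:,:2].astype(np.float32); r=cv2.minAreaRect((q*1000)); print('cab',m.sum(),r,np.median(Z[m]))
    m=reg&(abs(Z-.171)<.012)&(H[...,1]<60) if n=='scene1' else reg&False
    if m.sum():
        m&=(yy<242); q=P[m]; print('handle',m.sum(),np.nanmean(q,0),q.min(0),q.max(0))
    R0=(yy>115)&(yy<195)&(xx>220)&(xx<272) if n=='scene1' else (yy>215)&(yy<295)&(xx>275)&(xx<340)
    for c,(a,b) in dict(orange=(5,20),green=(50,80),blue=(100,125)).items():
        m=R0&(H[...,0]>=a)&(H[...,0]<=b)&(H[...,1]>130)&(H[...,2]>70)&(Z>.05)
        q=P[m]; print(c,m.sum(),q.mean(0).round(4),q.min(0).round(3),q.max(0).round(3))
    m=R0&(H[...,1]<40)&(H[...,2]>150)&(Z>.005)&(Z<.12)
    q=P[m][:,:2].astype(np.float32)*1000; print('rest',m.sum(),cv2.minAreaRect(q))
    # objects between
    for nm,(u,v) in (dict(pot=(307,200),bottle=(199,195),beaker=(211,235),jar=(281,131),box=(252,221)) if n=='scene1' else {}).items():
        q=P[v-12:v+13,u-12:u+13].reshape(-1,3); q=q[q[:,2]>.015]; print(nm,q.mean(0).round(3),q.max(0).round(3))
E
```

```text
scene1
cab 11444 ((514.4373779296875, 449.0654602050781), (263.8212890625, 251.18153381347656), 86.2437744140625) 0.21188109741294264
handle 310 [0.47856588 0.26867402 0.1767354 ] [0.38070874 0.23526166 0.16489066] [0.56149124 0.2986984  0.18297615]
orange 82 [ 0.6223 -0.1838  0.1287] [ 0.604 -0.207  0.105] [ 0.638 -0.17   0.149]
green 70 [ 0.5927 -0.2539  0.1305] [ 0.578 -0.27   0.108] [ 0.608 -0.245  0.146]
blue 68 [ 0.5622 -0.324   0.1303] [ 0.548 -0.344  0.107] [ 0.58  -0.313  0.146]
rest 1161 ((559.5390625, -295.829345703125), (349.4959411621094, 172.87730407714844), 79.8294677734375)
pot [ 0.416 -0.005  0.038] [0.461 0.068 0.065]
bottle [ 0.762 -0.078  0.074] [ 0.791 -0.062  0.122]
beaker [0.751 0.09  0.065] [0.786 0.123 0.104]
jar [ 0.389 -0.404  0.051] [ 0.419 -0.38   0.076]
box [0.611 0.021 0.028] [0.654 0.045 0.036]
side1
cab 3070 ((711.6266479492188, 795.1273803710938), (1147.9517822265625, 467.10675048828125), 51.8897705078125) 0.21137144843437544
orange 75 [ 0.6176 -0.1944  0.1316] [ 0.601 -0.209  0.112] [ 0.638 -0.179  0.146]
green 66 [ 0.5888 -0.264   0.1321] [ 0.571 -0.275  0.107] [ 0.609 -0.251  0.147]
blue 82 [ 0.5597 -0.3337  0.1326] [ 0.541 -0.346  0.112] [ 0.581 -0.321  0.145]
rest 1704 ((565.5107421875, -251.00392150878906), (238.9293212890625, 130.89955139160156), 66.81876373291016)
```

```bash
cat >> h.py <<'E'
def frame(o,a):  # planar frame
    a=np.radians(a); return np.array([*o,0.]),np.array([[np.cos(a),-np.sin(a),0],[np.sin(a),np.cos(a),0],[0,0,1]])
CAB=frame((.5144,.4491),86.24); REST=frame((.5747,-.2549),-23.15)
def toW(f,p): return f[0]+f[1]@np.array(p,float)
def toF(f,P): return (P-f[0])@f[1]
def go(pos=None,Rt=None):
    t=telemetry.sense(); R0=R.from_quat(t['tool_rot']); p=np.array(t['tcp_pos'])
    print('t',round(t['t'],1),'tcp',p.round(4),'z',R0.as_matrix()[:,2].round(3),'yaw',np.degrees(np.arctan2(*R0.as_matrix()[1::-1,0])).round(1),'q',np.round(t['q'],2),'gap',round(t['finger_gap'],3),'F',np.round(t['force'],1),'gf',round(t['gripper_force'],1))
    if Rt is not None: print(' turn frac',((R0.inv()*Rt).as_rotvec()/(np.pi/2)).round(4)); 
    if pos is not None:
        d=np.array(pos)-p; print(' shift frac now',(R0.inv().apply(d)/.04).round(3),'after turn',(Rt.inv().apply(d)/.04).round(3) if Rt is not None else '')
def down(yaw,tilt=0): # tool x at yaw deg, tool z tilted so that the wrist leans to +toolx by tilt deg
    return R.from_euler('z',yaw,degrees=True)*R.from_euler('y',tilt,degrees=True)*R.from_euler('x',180,degrees=True)
E
python3 - <<'E'
from h import *
z=np.load('scene1.npz'); P=z['P']; C=toF(CAB,P)
m=(C[...,0]<-.125)&(C[...,0]>-.25)&(abs(C[...,1])<.14)&(C[...,2]>.1)
q=C[m]
h=q[q[:,0]<-.150]; h=h[h[:,2]>.165]; print('bar',len(h),np.median(h,0),h.min(0),h.max(0))
p=q[(q[:,0]>-.150)&(q[:,2]>.176)]; print('panel',len(p),p.min(0),p.max(0))
print(np.histogram(q[:,0],bins=np.arange(-.2,-.12,.005)))
t=C[(abs(C[...,2]-.212)<.006)&(abs(C[...,0])<.16)&(abs(C[...,1])<.15)]
print('top',np.percentile(t,[0,1,99,100],axis=0))
Hp=toW(CAB,[-.179,0,.171]);print(Hp, toW(REST,[.0148,-.076,.1226]),toW(REST,[.0148,.076,.1226]))
T=down(-3.76); print(T.as_matrix()[:,2]); go(Hp+[0,0,.1],T)
E
```

```text
bar 707 [-0.16445767 -0.00398957  0.18009293] [-0.21059494 -0.12336631  0.16507449] [-0.15604487  0.12298987  0.18663029]
panel 135 [-0.13194355 -0.1257793   0.1786482 ] [-0.12500136  0.12261295  0.21461589]
(array([ 21,   8,  10,   6,   8,  11, 110, 201, 204,   0,   0,   0,   0,
         6, 138,   0]), array([-0.2  , -0.195, -0.19 , -0.185, -0.18 , -0.175, -0.17 , -0.165,
       -0.16 , -0.155, -0.15 , -0.145, -0.14 , -0.135, -0.13 , -0.125,
       -0.12 ]))
top [[-0.13194355 -0.12563257  0.20602022]
 [-0.12559258 -0.12379338  0.20813388]
 [ 0.12991955  0.12153889  0.21532453]
 [ 0.13187779  0.12554416  0.21713038]]
[0.50266167 0.2704853  0.171     ] [ 0.55842967 -0.33059885  0.1226    ] [ 0.6181869  -0.19083808  0.1226    ]
[-8.03090152e-18 -1.22201074e-16 -1.00000000e+00]
t 0.1 tcp [ 0.2047 -0.5898  0.1978] z [-0.     0.002 -1.   ] yaw 19.1 q [-1.42  0.53  1.43 -0.    1.18 -0.18] gap 1.001 F [ 0.2  1.  -0.5] gf 0.0
 turn frac [-0.0012  0.      0.2543]
 shift frac now [ 14.085 -17.883  -1.79 ] after turn [  6.023 -21.949  -1.829]
```

```bash
python3 - <<'E'
from h import *
z=np.load('scene1.npz'); P=z['P']; C=toF(CAB,P)
m=(C[...,0]<-.178)&(C[...,0]>-.25)&(abs(C[...,1])<.09)&(C[...,2]>.12)
q=C[m]; print(q[np.argsort(q[:,1])].round(4)[::2])
m=(C[...,0]<-.15)&(C[...,0]>-.178)&(abs(C[...,1])<.13)&(C[...,2]>.178); print(np.percentile(C[m],[2,50,98],axis=0))
m=(C[...,0]<-.15)&(C[...,0]>-.178)&(abs(C[...,1])<.13); q=C[m]; 
for s in (-1,1):
  a=q[(q[:,1]*s>.08)]; print(s,np.percentile(a[:,0],[2,50,98]))
E
```

```text
[[-0.2043 -0.0606  0.1733]
 [-0.2066 -0.0601  0.1747]
 [-0.2038 -0.0583  0.1774]
 [-0.2106 -0.0564  0.1734]
 [-0.2026 -0.0559  0.1782]
 [-0.2036 -0.055   0.1651]
 [-0.1997 -0.0537  0.1731]
 [-0.2063 -0.0523  0.1772]
 [-0.1874 -0.0516  0.1746]
 [-0.2011 -0.0507  0.1748]
 [-0.1914 -0.0505  0.1737]
 [-0.1934 -0.0501  0.1754]
 [-0.185  -0.0497  0.1769]
 [-0.1865 -0.0489  0.1711]
 [-0.1886 -0.0487  0.1765]
 [-0.1794 -0.0484  0.1751]
 [-0.202  -0.048   0.1772]
 [-0.1949 -0.0469  0.173 ]
 [-0.1788 -0.0459  0.1753]
 [-0.1998 -0.0457  0.1752]
 [-0.2025 -0.0451  0.1759]
 [-0.2051 -0.0445  0.1769]
 [-0.2021 -0.0425  0.1759]
 [-0.2017 -0.0424  0.1724]
 [-0.2022 -0.0397  0.1752]
 [-0.2018 -0.0394  0.1677]
 [-0.2095 -0.0378  0.1746]
 [-0.203  -0.0367  0.1737]
 [-0.2075 -0.0357  0.1763]
 [-0.2026 -0.0344  0.1775]
 [-0.2052 -0.0332  0.1705]
 [-0.203  -0.0312  0.1725]
 [-0.2081 -0.03    0.1745]
 [-0.2019 -0.0288  0.1732]
 [-0.2038 -0.0285  0.1749]
 [-0.2027 -0.0261  0.1756]
 [-0.2029 -0.0254  0.1674]
 [-0.1996 -0.0239  0.1707]
 [-0.2046 -0.0227  0.1728]
 [-0.2024 -0.0207  0.1748]
 [-0.204  -0.0204  0
[... 1288 characters left out ...]
.0424  0.1704]
 [-0.2059  0.0431  0.1773]
 [-0.1963  0.0434  0.172 ]
 [-0.1823  0.0444  0.1713]
 [-0.1919  0.0446  0.1726]
 [-0.1863  0.0448  0.1786]
 [-0.1785  0.0454  0.1753]
 [-0.1962  0.0457  0.1754]
 [-0.1874  0.0458  0.1733]
 [-0.1982  0.0461  0.1771]
 [-0.1913  0.0467  0.1767]
 [-0.1853  0.0477  0.1752]
 [-0.2053  0.0485  0.1768]
 [-0.1986  0.0497  0.172 ]
 [-0.2033  0.0508  0.1746]
 [-0.2004  0.0528  0.1734]
 [-0.2039  0.0535  0.1772]
 [-0.2008  0.0554  0.1763]
 [-0.2097  0.0557  0.1745]]
[[-0.17006881 -0.11874264  0.17840736]
 [-0.16206795 -0.00340763  0.18227103]
 [-0.15694737  0.11667     0.18572104]]
-1 [-0.17348214 -0.16013859 -0.15567728]
1 [-0.17001283 -0.16122475 -0.15791698]
```

```bash
python3 -m crank '0 0 -0.6 0 0 0.09;0 0 -0.6 0 0 0.09;0 0 -0.6 0 0 0.075;0.3 -1 0 0 0 0;0.3 -1 0 0 0 0' -0.4 | tail -3
```

```text
force: [1.6, 0.4, -0.1]
finger_gap: 0.299
gripper_force: 0.0
```

```bash
python3 - <<'E'
from h import *
B=toW(CAB,[-.2045,-.002,.171]); print(B); go(B+[0,0,.07],down(-3.76))
E
```

```text
[0.50298514 0.24490903 0.171     ]
t 0.6 tcp [ 0.234  -0.5123  0.271 ] z [ 0.001 -0.001 -1.   ] yaw -3.9 q [-1.34  0.37  1.5   0.    1.27  0.3 ] gap 0.299 F [ 1.6  0.4 -0.1] gf 0.0
 turn frac [ 0.0007 -0.0004 -0.002 ]
 shift frac now [  5.407 -19.349   0.731] after turn [  5.469 -19.331   0.749]
```

```bash
for i in 1; do python3 -m crank '0.5 -0.96 0 0 0 0;0.5 -0.96 0 0 0 0;0.5 -0.96 0 0 0 0;0.4 -0.96 0 0 0 0;0.4 -0.96 0 0 0 0'
python3 -m crank '0.3 -0.96 0 0 0 0;0.3 -0.96 0 0 0 0;0.3 -0.96 0 0 0 0;0.3 -0.96 0 0 0 0;0.3 -0.96 0 0 0 0'
python3 -m crank '0.3 -0.96 0 0 0 0;0.3 -0.96 0 0 0 0;0.2 -0.96 0 0 0 0;0.2 -0.96 0 0 0 0;0.2 -0.96 0 0 0 0'; done|grep -c t; python3 - <<'E'
from h import *
B=toW(CAB,[-.2045,-.002,.171]); go(B+[0,0,.07],down(-3.76))
E
```

```text
9
t 2.1 tcp [0.4719 0.0508 0.2704] z [-0.001 -0.    -1.   ] yaw -3.8 q [-0.13  0.23  1.7  -0.    1.21  1.51] gap 0.298 F [0.3 0.1 0.9] gf 0.0
 turn frac [ 0.      0.0004 -0.0007]
 shift frac now [ 0.452 -4.893  0.735] after turn [ 0.456 -4.893  0.736]
```

```bash
python3 -m crank '0.09 -0.98 0.15 0 0 0;0.09 -0.98 0.15 0 0 0;0.09 -0.98 0.15 0 0 0;0.09 -0.98 0.15 0 0 0;0.09 -0.98 0.15 0 0 0'|grep -v xx|tail -1; python3 - <<'E'
from h import *
B=toW(CAB,[-.2045,-.002,.171]); go(B+[0,0,-.019],down(-3.76))
s=snap('wrist'); save(s,'w1.png'); C=toF(CAB,cloud(s))
m=(abs(C[...,1])<.03)&(C[...,0]<-.18)&(C[...,0]>-.23)&(abs(C[...,2]-.174)<.008); print(m.sum(),np.percentile(C[m],[5,50,95],axis=0))
m=(abs(C[...,1])<.1)&(C[...,0]<-.14)&(C[...,0]>-.18)&(abs(C[...,2]-.183)<.004); print(m.sum(),np.percentile(C[m],[5,50,95],axis=0))
E
```

```text
gripper_force: 0.0
t 2.6 tcp [0.5027 0.2451 0.24  ] z [-0.001 -0.    -1.   ] yaw -3.8 q [ 0.25  0.39  1.55 -0.    1.2   1.89] gap 0.306 F [-0.2 -0.   0.2] gf 0.0
 turn frac [ 0.0003  0.0005 -0.0005]
 shift frac now [0.009 0.003 2.201] after turn [0.007 0.004 2.201]
1106 [[-0.21381344 -0.02746421  0.17324637]
 [-0.20924356 -0.00194881  0.17596126]
 [-0.20417858  0.026756    0.17736194]]
3573 [[-0.17350512 -0.09456788  0.18080794]
 [-0.16836301 -0.03833631  0.18295547]
 [-0.16279037  0.03414119  0.18421504]]
```

View pics/w1.png

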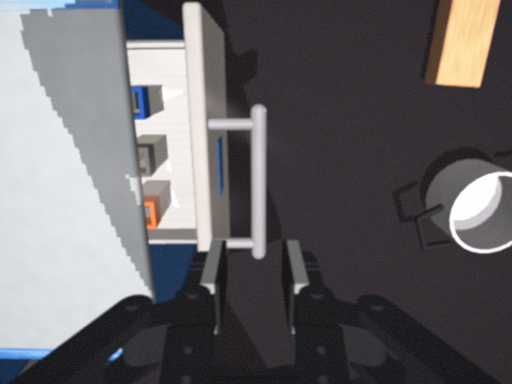

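The wrist view shows the bar at column 260, rows 110–255, between the finger tips at columns 220 and 290. The drawer is already about 25 mm ajar. Now I descend and pinch the bar.

```bash
python3 -m crank '0 0.05 0.44 0 0 0;0 0 0.44 0 0 0;0 0 0.44 0 0 0;0 0 0.44 0 0 0;0 0 0.44 0 0 0'; python3 -m crank '0 0 0 0 0 0;0 0 0 0 0 0;0 0 0 0 0 0;0 0 0 0 0 0;0 0 0 0 0 0' -1 60; python3 -c "
from h import *
go(toW(CAB,[-.2045-.155,-.002,.152]))"
```

```text
t: 3.15
tcp_pos: [0.5026, 0.2412, 0.1517]
tool_rot: [0.999, -0.033, -0.0, 0.0]
force: [0.5, -0.1, 0.0]
finger_gap: 0.301
gripper_force: 0.0
t: 3.65
tcp_pos: [0.5035, 0.2416, 0.1536]
tool_rot: [0.999, -0.033, 0.001, -0.0]
force: [-0.7, 0.4, 0.7]
finger_gap: -0.001
gripper_force: 0.0
t 3.6 tcp [0.5035 0.2416 0.1536] z [ 0.002  0.    -1.   ] yaw -3.8 q [0.25 0.5  1.65 0.   1.   1.88] gap -0.001 F [-0.7  0.4  0.7] gf 0.0
 shift frac now [-0.013  3.793  0.037] after turn
```

```bash
python3 - <<'E'
from h import *
a=snap('scene'); b=snap('wrist')
A=cv2.resize(a['image'][190:340,230:430],(600,450)); B=cv2.resize(b['image'],(200,150))
save(b,'w2.png'); cv2.imwrite('pics/s2.png',A[...,::-1])
E
```

```text
(no output)
```

View pics/s2.png

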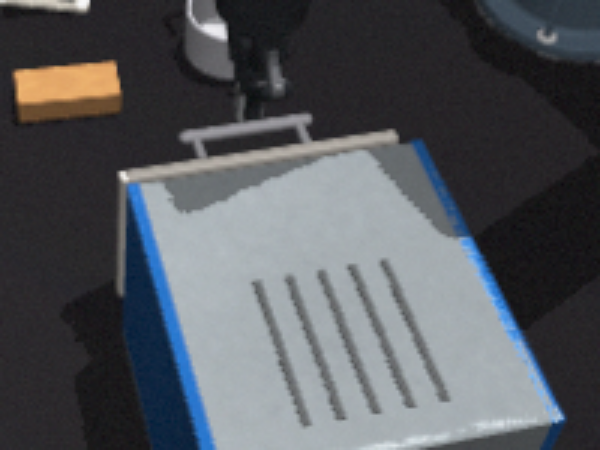

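View pics/w2.png

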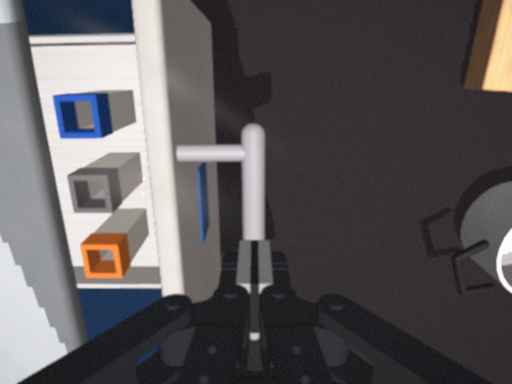

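The scene crop shows the bar unbroken at (250,128), with the finger tips just above or in front of it at (250,112). The wrist view shows the bar running up to the tips at (253,240). The pinch missed, so I'll measure the tips.

```bash
python3 - <<'E'
from h import *
go()
for n in ['scene','wrist']:
    s=snap(n); C=toF(CAB,cloud(s)); print(n)
    if n=='scene':
        for v in range(212,236,2): print(v,[C[v,u].round(3).tolist() for u in (308,313,318)])
    else:
        for v in (140,160,200,230,238,245,255,275,300,335): print(v,[C[v,u].round(3).tolist() for u in (246,254,266)])
        for r in (20,60): pass
E
```

```text
t 3.8 tcp [0.5032 0.2416 0.1533] z [ 0.001  0.    -1.   ] yaw -3.8 q [ 0.25  0.5   1.65 -0.    1.    1.88] gap -0.001 F [-1.4 -0.1  0.2] gf 0.0
scene
212 [[-0.219, -0.013, 0.235], [-0.186, -0.012, 0.268], [-0.169, -0.006, 0.283]]
214 [[-0.215, -0.013, 0.231], [-0.191, -0.009, 0.255], [-0.191, 0.004, 0.253]]
216 [[-0.425, 0.064, -0.001], [-0.193, -0.008, 0.245], [-0.168, -0.005, 0.27]]
218 [[-0.415, 0.062, -0.001], [-0.192, -0.008, 0.24], [-0.151, -0.011, 0.281]]
220 [[-0.405, 0.059, 0.001], [-0.175, -0.014, 0.25], [-0.148, -0.012, 0.278]]
222 [[-0.399, 0.057, -0.002], [-0.175, -0.013, 0.243], [-0.145, -0.012, 0.274]]
224 [[-0.214, -0.011, 0.195], [-0.174, -0.013, 0.237], [-0.379, 0.085, 0.003]]
226 [[-0.209, -0.012, 0.193], [-0.191, -0.006, 0.211], [-0.372, 0.083, 0.002]]
228 [[-0.372, 0.049, -0.001], [-0.191, -0.005, 0.203], [-0.363, 0.08, 0.002]]
230 [[-0.365, 0.048, -0.002], [-0.211, 0.004, 0.172], [-0.206, 0.016, 0.176]]
232 [[-0.203, -0.012, 0.176], [-0.203, 0.001, 0.173], [-0.201, 0.015, 0.172]]
234 [[-0.201, -0.013, 0.171], [-0.34, 0.056, 0.004], [-0.341, 0.074, -0.001]]
wrist
140 [[-0.206, -0.055, 0.175], [-0.209, -0.055, 0.176], [-0.221, -0.022, 0.0]]
160 [[-0.206, -0.046, 0.176], [-0.209, -0.046, 0.176], [-0.221, -0.002, 0.0]]
200 [[-0.205, -0.027, 0.176], [-0.209, -0.027, 0.176], [-0.221, 0.04, 0.0]]
230 [[-0.205, -0.011, 0.176], [-0.209, -0.011, 0.176], [-0.222, 0.073, 0.001]]
238 [[-0.205, -0.006, 0.175], [-0.209, -0.007, 0.177], [-0.222, 0.084, -0.001]]
245 [[-0.206, -0.013, 0.195], [-0.209, -0.013, 0.195], [-0.214, -0.013, 0.195]]
255 [[-0.206, -0.013, 0.203], [-0.209, -0.013, 0.203], [-0.214, -0.013, 0.203]]
275 [[-0.206, -0.013, 0.219], [-0.209, -0.013, 0.218], [-0.214, -0.013, 0.218]]
300 [[-0.206, -0.014, 0.235], [-0.209, -0.006, 0.224], [-0.213, -0.014, 0.234]]
335 [[-0.206, -0.0, 0.235], [-0.209, 0.053, 0.176], [-0.213, -0.011, 0.247]]
```

```bash
python3 -m crank '0 0 0 0 0 0;0 0 0 0 0 0;0 0 0 0 0 0;0 0 0 0 0 0;0 0 0 0 0 0' -0.4 60 |tail -2; python3 - <<'E'
from h import *
go()
t=telemetry.sense(); p=t['tcp_pos']
for n in ['scene','wrist']:
    s=snap(n); P=cloud(s); cam=-s['Rm'].T@np.array(s['tvec']).reshape(3); print(n,'cam',toF(CAB,cam).round(3))
    C=toF(CAB,P); V=s['image'].max(-1)
    m=(abs(C[...,0]+.208)<.05)&(abs(C[...,1]+.002)<.03)&(C[...,2]>.14)&(C[...,2]<.23)&(V<110)
    q=C[m]
    for a in np.arange(.14,.23,.01):
        k=q[(q[:,2]>=a)&(q[:,2]<a+.01)]
        if len(k): print(a.round(2),len(k),k.min(0).round(3),k.max(0).round(3))
E
```

```text
finger_gap: 0.298
gripper_force: 0.0
t 4.3 tcp [0.5029 0.2415 0.1527] z [-0. -0. -1.] yaw -3.8 q [ 0.25  0.5   1.65 -0.    0.99  1.88] gap 0.298 F [ 0.1  0.3 -0.3] gf 0.0
scene cam [ 0.5   -0.277  0.994]
0.16 5 [-0.205 -0.023  0.165] [-0.201  0.018  0.169]
0.17 9 [-0.208 -0.03   0.171] [-0.159  0.02   0.179]
0.18 11 [-0.224 -0.03   0.181] [-0.168  0.023  0.19 ]
0.19 29 [-0.223 -0.012  0.191] [-0.179  0.011  0.199]
0.2 33 [-0.225 -0.012  0.201] [-0.177  0.01   0.21 ]
0.21 19 [-0.22  -0.012  0.211] [-0.179  0.004  0.22 ]
0.22 11 [-0.226 -0.013  0.22 ] [-0.181 -0.008  0.23 ]
wrist cam [-0.209 -0.085  0.328]
0.14 89 [-0.174 -0.031  0.14 ] [-0.174  0.021  0.15 ]
0.15 110 [-0.174 -0.032  0.15 ] [-0.174  0.017  0.16 ]
0.16 137 [-0.174 -0.012  0.16 ] [-0.174  0.017  0.17 ]
0.17 265 [-0.214 -0.031  0.17 ] [-0.173  0.028  0.18 ]
0.18 99 [-0.229 -0.013  0.18 ] [-0.174  0.016  0.19 ]
0.19 642 [-0.235 -0.014  0.19 ] [-0.183  0.01   0.2  ]
0.2 887 [-0.235 -0.014  0.2  ] [-0.183  0.009  0.21 ]
0.21 961 [-0.236 -0.014  0.21 ] [-0.183  0.01   0.22 ]
0.22 1371 [-0.247 -0.016  0.22 ] [-0.174  0.01   0.23 ]
```

```bash
python3 -m crank '0 0 0.18 0 0 0;0 0 0.18 0 0 0;0 0 0.18 0 0 0;0 0 0.18 0 0 0;0 0 0.18 0 0 0' ; python3 -m crank '0 0 0 0 0 0;0 0 0 0 0 0;0 0 0 0 0 0;0 0 0 0 0 0;0 0 0 0 0 0' -1 60
```

```text
t: 4.95
tcp_pos: [0.5027, 0.2414, 0.1158]
tool_rot: [0.999, -0.033, -0.0, 0.0]
force: [0.4, -0.4, -0.7]
finger_gap: 0.3
gripper_force: 0.0
t: 5.45
tcp_pos: [0.5021, 0.2414, 0.1156]
tool_rot: [0.999, -0.033, -0.001, 0.0]
force: [0.8, 1.7, -15.5]
finger_gap: 0.109
gripper_force: 58.1
```

```bash
python3 -m crank '0 0.3 0 0 0 0;0 0.6 0 0 0 0;0 0.6 0 0 0 0;0 0.6 0 0 0 0;0 0.6 0 0 0 0'|grep -E 'tcp|force|gap' ; python3 -m crank '0 0.4 0 0 0 0;0 0.3 0 0 0 0;0 0.2 0 0 0 0;0 0.1 0 0 0 0;0 0.1 0 0 0 0'|grep -E 'tcp|force|gap'; python3 -c "
from h import *
go()
B=toF(CAB,telemetry.sense()['tcp_pos']);print(B)"
```

```text
tcp_pos: [0.4955, 0.1334, 0.1157]
force: [3.7, 3.4, -19.9]
finger_gap: 0.104
gripper_force: 58.6
tcp_pos: [0.4927, 0.0899, 0.1157]
force: [4.8, 2.8, -26.6]
finger_gap: 0.107
gripper_force: 58.1
t 6.5 tcp [0.4927 0.0899 0.1157] z [-0.001  0.001 -1.   ] yaw -3.8 q [-0.04  0.49  1.82  0.    0.83  1.59] gap 0.107 F [  4.8   2.8 -26.6] gf 58.1
[-0.3598601 -0.0019024  0.1156929]
```

```bash
python3 -m crank '0 0.08 0 0 0 0;0 0.06 0 0 0 0;0 0.06 0 0 0 0;0 0 0 0 0 0;0 0 0 0 0 0'|grep -E 'tcp|force|gap'; python3 -m crank '0 0 0 0 0 0;0 0 0 0 0 0;0 0 0 0 0 0;0 0 -0.6 0 0 0;0 0 -0.6 0 0 0' -0.4|grep -E 'tcp|force|gap' ; python3 -m crank '0 0 -1 0 0 0;0 0 -1 0 0 0;0 0 -1 0 0 0;0 0 -0.5 0 0 0;0 0 0 0 0 0' |grep -E 'tcp|force|gap'; python3 - <<'E'
from h import *
s=snap('wrist'); save(s,'w3.png'); C=toF(CAB,cloud(s)); np.savez('w3.npz',C=C,I=s['image'])
H=cv2.cvtColor(s['image'],cv2.COLOR_RGB2HSV); 
for c,(a,b) in dict(orange=(5,20),blue=(105,125)).items():
    m=(H[...,0]>=a)&(H[...,0]<=b)&(H[...,1]>130)&(abs(C[...,2]-.097)<.005)&(C[...,0]<-.17)
    q=C[m]
    if len(q): print(c,len(q),q.mean(0).round(4),q.min(0).round(4),q.max(0).round(4))
m=(abs(C[...,2]-.183)<.004)&(C[...,0]<-.25)&(abs(C[...,1])<.09); print('panel',np.percentile(C[m],[3,97],axis=0).round(4))
m=(abs(C[...,2]-.174)<.004)&(C[...,0]<-.33)&(abs(C[...,1])<.05); print('bar',np.percentile(C[m],[3,97],axis=0).round(4))
s=snap('scene'); C=toF(CAB,cloud(s)); H=cv2.cvtColor(s['image'],cv2.COLOR_RGB2HSV); np.savez('s3.npz',C=C,I=s['image']); save(s,'s3.png')
for c,(a,b) in dict(orange=(5,20),blue=(105,125)).items():
    m=(H[...,0]>=a)&(H[...,0]<=b)&(H[...,1]>130)&(abs(C[...,2]-.097)<.006)&(C[...,0]<-.17)&(C[...,0]>-.3)
    q=C[m]
    if len(q): print(c,len(q),q.mean(0).round(4),q.min(0).round(4),q.max(0).round(4))
go()
E
```

```text
tcp_pos: [0.4928, 0.0901, 0.1157]
force: [8.1, 30.4, -27.9]
finger_gap: 0.108
gripper_force: 58.8
tcp_pos: [0.4922, 0.0812, 0.1661]
force: [0.6, -0.6, -0.1]
finger_gap: 0.301
gripper_force: 0.0
tcp_pos: [0.4948, 0.0808, 0.3098]
force: [0.9, -0.4, -0.1]
finger_gap: 0.302
gripper_force: 0.0
orange 231 [-0.2454  0.0526  0.0973] [-0.2587  0.0378  0.0927] [-0.23    0.0658  0.1   ]
blue 320 [-0.2455 -0.0576  0.0968] [-0.2582 -0.0715  0.0921] [-0.2297 -0.0443  0.0991]
panel [[-0.3266 -0.0861  0.1803]
 [-0.3153  0.0721  0.1844]]
bar [[-0.3668 -0.0488  0.172 ]
 [-0.3331  0.0464  0.1775]]
orange 64 [-0.2398  0.0527  0.0956] [-0.2546  0.0395  0.0912] [-0.2232  0.069   0.1006]
blue 232 [-0.2276 -0.4507  0.0948] [-0.2987 -0.7633  0.091 ] [-0.1702 -0.042   0.1029]
t 8.1 tcp [0.4921 0.0812 0.3056] z [ 0.002 -0.001 -1.   ] yaw -3.9 q [-0.06  0.23  1.6  -0.    1.31  1.58] gap 0.3 F [-1.1  0.9 -0.9] gf 0.0
```

View pics/w3.png

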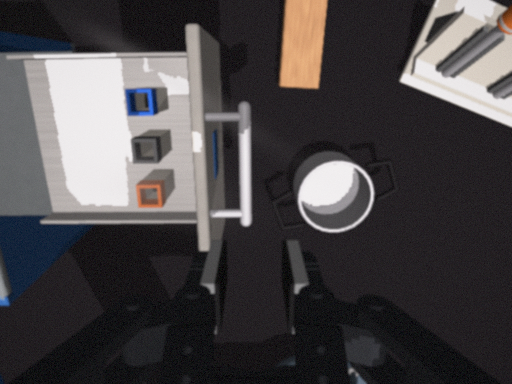

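The drawer is at its stop: the force reached 30 N, and the wells at (141,101), (146,149) and (150,195) are fully clear of the cabinet. Next is the orange probe.

```bash
cat >> h.py <<'E'
OFF=.053
PT=down(-23.15,35)
def pick(y,back=0.): # reported-tcp target for a head grasp in channel y
    h=toW(REST,[-.05+.113*np.sin(np.radians(35)),y,.03+.113*np.cos(np.radians(35))]); z=PT.as_matrix()[:,2]
    return h+(OFF-back)*z
E
python3 -c "
from h import *
print(PT.as_matrix()[:,2],pick(.076)); go(pick(.076,.09),PT)"
```

```text
[-0.52739136  0.22549565 -0.81915204] [ 0.59024816 -0.17889237  0.07914912]
t 8.1 tcp [0.4921 0.0812 0.3056] z [ 0.002 -0.001 -1.   ] yaw -3.9 q [-0.06  0.23  1.6  -0.    1.31  1.58] gap 0.3 F [-1.1  0.9 -0.9] gf 0.0
 turn frac [ 0.0656 -0.3864  0.2074]
 shift frac now [4.099 6.745 3.829] after turn [ 7.189  5.013 -0.374]
```

```bash
(python3 -m crank '0 0 0 0.0131 -0.0773 0.0415;0 0 0 0.0131 -0.0773 0.0415;0 0 0 0.0131 -0.0773 0.0415;0 0 0 0.0131 -0.0773 0.0415;0 0 0 0.0131 -0.0773 0.0415' 0
python3 -m crank '0.8 0.55 -0.1 0 0 0;0.8 0.55 -0.1 0 0 0;0.8 0.55 -0.1 0 0 0;0.8 0.55 -0.1 0 0 0;0.8 0.55 -0.1 0 0 0'
python3 -m crank '0.7 0.55 0 0 0 0;0.7 0.55 0 0 0 0;0.7 0.55 0 0 0 0;0.6 0.4 0.1 0 0 0;0.4 0.2 0 0 0 0' )|grep -E 'tcp|force|gap'; cat > look.py <<'E'
import sys
from h import *
c,y=sys.argv[1],float(sys.argv[2])
go(pick(y,float(sys.argv[3])),PT)
t=telemetry.sense(); R0=R.from_quat(t['tool_rot'])
s=snap('wrist'); save(s,sys.argv[4]); P=cloud(s); H=cv2.cvtColor(s['image'],cv2.COLOR_RGB2HSV)
a,b=dict(orange=(5,20),green=(50,80),blue=(100,125))[c]
m=(H[...,0]>=a)&(H[...,0]<=b)&(H[...,1]>130)&(P[...,2]>.06)&(P[...,2]<.25)
n,l,st,ce=cv2.connectedComponentsWithStats(m.astype(np.uint8)); k=1+np.argmax(st[1:,4]); m=l==k
T=R0.inv().apply(P[m]-t['tcp_pos']); print('head in tool frame',m.sum(),T.mean(0).round(4),np.percentile(T,[2,98],axis=0).round(4))
# fingers (dark, near)
T=((P-t['tcp_pos'])@R0.as_matrix()); V=s['image'].max(-1)
m=(V<110)&(abs(T[...,0])<.018)&(abs(T[...,1])<.045)&(T[...,2]>-.08)&(T[...,2]<-.01); q=T[m]
print('fingers',m.sum(),np.percentile(q,[1,99],axis=0).round(4))
E
python3 look.py orange .076 .09 w4.png
```

```text
tcp_pos: [0.4919, 0.0816, 0.3037]
force: [0.6, 0.3, 1.2]
finger_gap: 0.5
gripper_force: 0.0
tcp_pos: [0.5795, -0.0766, 0.2265]
force: [0.5, -0.5, 0.1]
finger_gap: 0.499
gripper_force: 0.0
tcp_pos: [0.6341, -0.199, 0.1502]
force: [0.7, 0.6, -1.0]
finger_gap: 0.495
gripper_force: 0.0
t 9.6 tcp [ 0.6341 -0.199   0.1502] z [-0.534  0.228 -0.814] yaw -23.3 q [-0.46  0.97  0.79 -0.03  1.99  1.52] gap 0.495 F [ 0.7  0.6 -1. ] gf 0.0
 turn frac [-0.0002  0.0053 -0.0013]
 shift frac now [ 0.03  -0.03  -0.103] after turn [ 0.031 -0.03  -0.103]
head in tool frame 2951 [ 0.0988 -0.1166  0.0078] [[ 0.0795 -0.1289 -0.0029]
 [ 0.116  -0.1121  0.0232]]
fingers 5297 [[-0.0104 -0.0384 -0.0798]
 [ 0.0135  0.0413 -0.0369]]
```

```bash
sed -i 's/^n,l,st/m\&=abs(((P-t["tcp_pos"])@R0.as_matrix())[...,1])<.06\nn,l,st/' look.py; python3 look.py orange .076 .09 w4.png
```

```text
t 9.6 tcp [ 0.6347 -0.2003  0.1484] z [-0.533  0.228 -0.815] yaw -23.4 q [-0.46  0.97  0.79 -0.03  1.99  1.52] gap 0.5 F [ 0.1 -1.  -1.4] gf 0.0
 turn frac [-0.0003  0.0049 -0.002 ]
 shift frac now [-0.017 -0.055 -0.125] after turn [-0.015 -0.055 -0.125]
head in tool frame 1773 [ 0.0061 -0.0006  0.0137] [[-0.0074 -0.0111  0.0069]
 [ 0.0142  0.0099  0.0403]]
fingers 5306 [[-0.0104 -0.0386 -0.0798]
 [ 0.0135  0.0413 -0.037 ]]
```

View pics/w4.png

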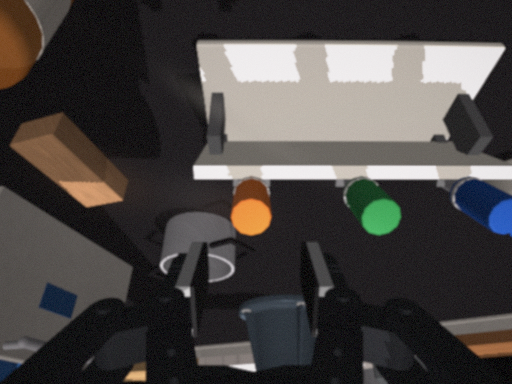

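The wrist view shows the orange head at (251,210), centred between the finger tips at columns 200 and 312. I'll advance about 80 mm along the axis and close.

```bash
(python3 -m crank '0.04 0 0.4 0 0 0;0 0 0.4 0 0 0;0 0 0.4 0 0 0;0 0 0.4 0 0 0;0 0 0.4 0 0 0'
python3 -m crank '0 0 0 0 0 0;0 0 0 0 0 0;0 0 0 0 0 0;0 0 0 0 0 0;0 0 0 0 0 0' -1 40)|grep -E 'tcp|force|gap'
```

```text
tcp_pos: [0.5935, -0.178, 0.0877]
force: [0.8, -0.5, -0.1]
finger_gap: 0.496
gripper_force: 0.0
tcp_pos: [0.5941, -0.1787, 0.0888]
force: [-3.7, 2.1, 0.8]
finger_gap: 0.27
gripper_force: 39.2
```

```bash
(python3 -m crank '0 0 -0.3 0 0 0;0 0 -0.5 0 0 0;0 0 -0.7 0 0 0;0 0 -0.8 0 0 0;0 0 -0.8 0 0 0'
python3 -m crank '0 0 -0.8 0 0 0;0 0 -0.8 0 0 0;0 0 -0.8 0 0 0;0 0 0 0 0 0;0 0 0 0 0 0' )|grep -E 'tcp|force|gap'
cat >> h.py <<'E'
WY=dict(orange=.053,blue=-.057); WX=-.243
def well(c,z): return toW(CAB,[WX,WY[c],z])
E
python3 -c "
from h import *
go(well('orange',.31),down(-3.76))"
```

```text
tcp_pos: [0.6624, -0.2085, 0.1907]
force: [0.4, -0.7, -1.8]
finger_gap: 0.269
gripper_force: 39.5
tcp_pos: [0.712, -0.2297, 0.2673]
force: [-0.5, 0.4, -0.2]
finger_gap: 0.272
gripper_force: 40.3
t 11.7 tcp [ 0.712  -0.2297  0.2673] z [-0.526  0.224 -0.82 ] yaw -23.1 q [-0.45  1.09  0.22 -0.04  2.44  1.5 ] gap 0.272 F [-0.5  0.4 -0.2] gf 40.3
 turn frac [-0.0652  0.3841 -0.2084]
 shift frac now [-9.179 -7.496  5.095] after turn [ -7.368 -10.534  -1.069]
```

```bash
(python3 -m crank '-0.5 -0.4 0 -0.013 0.0768 -0.0417;-0.5 -0.4 0 -0.013 0.0768 -0.0417;-0.5 -0.4 0 -0.013 0.0768 -0.0417;-0.5 -0.4 0 -0.013 0.0768 -0.0417;-0.5 -0.4 0 -0.013 0.0768 -0.0417')|grep -E 'tcp|force|gap'
python3 -c "
from h import *
go(well('orange',.31),down(-3.76))"
```

```text
tcp_pos: [0.6491, -0.1314, 0.3091]
force: [1.2, -0.8, -0.4]
finger_gap: 0.269
gripper_force: 40.3
t 12.2 tcp [ 0.6491 -0.1314  0.3091] z [-0.002  0.    -1.   ] yaw -4.0 q [-0.37  0.49  1.19 -0.    1.47  1.27] gap 0.269 F [ 1.2 -0.8 -0.4] gf 40.3
 turn frac [-0.      0.0013 -0.0027]
 shift frac now [-5.67  -8.161 -0.011] after turn [-5.636 -8.184 -0.023]
```

```bash
(python3 -m crank '-0.5 -0.7 0 0 0 0;-0.5 -0.7 0 0 0 0;-0.5 -0.7 0 0 0 0;-0.5 -0.7 0 0 0 0;-0.5 -0.7 0 0 0 0'
python3 -m crank '-0.5 -0.7 0 0 0 0;-0.5 -0.7 0 0 0 0;-0.5 -0.7 0 0 0 0;-0.5 -0.7 0 0 0 0;-0.5 -0.7 0 0 0 0'
python3 -m crank '-0.3 -0.6 0 0 0 0;-0.2 -0.4 0 0 0 0;-0.1 -0.2 0 0 0 0;0 0 0 0 0 0;0 0 0 0 0 0')|grep -E 'tcp|force|gap'
cat > lookw.py <<'E'
import sys
from h import *
c=sys.argv[1]; go(well(c,.31),down(-3.76))
t=telemetry.sense(); R0=R.from_quat(t['tool_rot']).as_matrix(); print('tcp cab',toF(CAB,t['tcp_pos']).round(4))
for n in ['wrist','scene','side']:
    s=snap(n); save(s,sys.argv[2]+n+'.png'); P=cloud(s); C=toF(CAB,P); T=(P-t['tcp_pos'])@R0
    H=cv2.cvtColor(s['image'],cv2.COLOR_RGB2HSV)
    for k,(a,b) in dict(orange=(5,20),blue=(105,125)).items():
        hm=(H[...,0]>=a)&(H[...,0]<=b)&(H[...,1]>120)
        m=hm&(abs(C[...,2]-.097)<.006)&(C[...,0]<-.2)&(C[...,0]>-.28)&(abs(C[...,1])<.1); q=C[m]
        if len(q)>15: print(n,k,'well',len(q),((np.percentile(q,2,axis=0)+np.percentile(q,98,axis=0))/2).round(4),np.ptp(q,axis=0).round(3))
        m=hm&(np.abs(T[...,:2]).max(-1)<.03)&(abs(T[...,2]+.05)<.05); q=T[m]
        if len(q)>15: print(n,k,'head tool',len(q),np.percentile(q,2,axis=0).round(4),np.percentile(q,98,axis=0).round(4))
    m=(np.abs(T[...,:2]).max(-1)<.02)&(T[...,2]>-.025)&(T[...,2]<.1); q=T[m]
    if len(q)>10:
        print(n,'shaft',len(q))
        for a,b in ((-.02,.01),(.01,.035),(.035,.08)):
            k=q[(q[:,2]>a)&(q[:,2]<b)]
            if len(k)>4: print('   ',a,len(k),k.mean(0).round(4),k.min(0).round(4),k.max(0).round(4))
E
python3 lookw.py orange o1
```

```text
tcp_pos: [0.5587, 0.0161, 0.3097]
force: [0.3, -0.0, -0.4]
finger_gap: 0.271
gripper_force: 40.3
tcp_pos: [0.4694, 0.1638, 0.312]
force: [0.3, 0.6, -1.0]
finger_gap: 0.269
gripper_force: 40.3
tcp_pos: [0.4482, 0.2117, 0.3109]
force: [0.4, 0.2, -0.4]
finger_gap: 0.272
gripper_force: 40.3
t 13.7 tcp [0.4482 0.2117 0.3109] z [-0.015  0.005 -1.   ] yaw -4.2 q [0.21 0.23 1.59 0.01 1.34 1.85] gap 0.272 F [ 0.4  0.2 -0.4] gf 40.3
 turn frac [-0.0027  0.0095 -0.0048]
 shift frac now [-0.061  0.046  0.023] after turn [-0.062  0.045  0.022]
tcp cab [-0.2412  0.0505  0.3109]
wrist orange well 285 [-0.2433  0.052   0.0957] [0.027 0.028 0.009]
wrist orange head tool 5090 [-0.004  -0.0101 -0.0707] [ 0.0175  0.0125 -0.0354]
wrist blue well 347 [-0.2431 -0.0575  0.0957] [0.026 0.028 0.009]
wrist blue head tool 65 [-0.0007 -0.0294 -0.0993] [ 0.0166  0.0288 -0.0499]
wrist shaft 839
    -0.02 343 [ 0.0115  0.0014 -0.0017] [ 0.0066 -0.0045 -0.0139] [0.0133 0.0074 0.01  ]
    0.01 271 [0.0119 0.0014 0.0219] [ 0.0072 -0.0046  0.0101] [0.0139 0.0074 0.0349]
    0.035 223 [0.0126 0.0014 0.0484] [ 0.0078 -0.0046  0.035 ] [0.0144 0.0074 0.0636]
scene orange well 67 [-0.2396  0.0538  0.0957] [0.033 0.029 0.008]
scene orange head tool 91 [ 0.0045 -0.019  -0.0857] [ 0.0163  0.0084 -0.028 ]
scene blue well 64 [-0.2385 -0.0564  0.0963] [0.031 0.028 0.01 ]
scene shaft 123
    -0.02 45 [ 0.007  -0.0055 -0.0057] [ 0.0006 -0.0089 -0.0196] [0.0114 0.001  0.0096]
    0.01 36 [ 0.0075 -0.0051  0.0222] [ 0.0001 -0.0086  0.0101] [0.0118 0.0028 0.0348]
    0.035 42 [ 0.0079 -0.0053  0.0504] [-0.0004 -0.0105  0.0352] [0.0128 0.0024 0.0666]
side shaft 53
    -0.02 17 [ 0.0047  0.0042 -0.0031] [ 0.0005 -0.0023 -0.0127] [0.0105 0.0073 0.0091]
    0.01 18 [0.0051 0.0042 0.0233] [-0.0004  0.0007  0.0106] [0.0124 0.0078 0.0344]
    0.035 18 [0.0058 0.0045 0.0515] [ 0.0005 -0.001   0.0353] [0.0123 0.0089 0.0662]
```

```bash
(python3 -m crank '-0.215 0.03 0 0 0 0;0 0 0.7 0 0 0;0 0 0.7 0 0 0;0 0 0.7 0 0 0;0 0 0.7 0 0 0'
python3 -m crank '0 0 0.4 0 0 0;0 0 0.2 0 0 0;0 0 0 0 0 0;0 0 0 0 0 0;0 0 0 0 0 0' )|grep -E 'tcp|force|gap'
python3 lookw.py orange o2
```

```text
tcp_pos: [0.4359, 0.2117, 0.1975]
force: [0.1, 0.9, -1.2]
finger_gap: 0.269
gripper_force: 40.3
tcp_pos: [0.4368, 0.2124, 0.1754]
force: [0.3, 0.1, -0.3]
finger_gap: 0.27
gripper_force: 40.3
t 14.8 tcp [0.4368 0.2124 0.1754] z [-0.015  0.006 -1.   ] yaw -4.2 q [0.22 0.38 1.79 0.01 0.98 1.85] gap 0.27 F [ 0.3  0.1 -0.3] gf 40.3
 turn frac [-0.0032  0.0097 -0.0049]
 shift frac now [ 0.171  0.025 -3.369] after turn [ 0.222  0.043 -3.366]
tcp cab [-0.2413  0.0619  0.1754]
wrist orange well 620 [-0.2433  0.0522  0.0952] [0.028 0.028 0.008]
wrist orange head tool 5103 [-0.004  -0.0101 -0.0707] [ 0.0175  0.0126 -0.0357]
wrist blue well 605 [-0.2434 -0.0531  0.0966] [0.028 0.022 0.009]
wrist blue head tool 75 [-0.0003 -0.0232 -0.0998] [ 0.0168  0.0253 -0.0425]
wrist shaft 1337
    -0.02 341 [ 0.0115  0.0014 -0.0018] [ 0.0065 -0.0045 -0.0135] [0.0133 0.0074 0.01  ]
    0.01 270 [0.0119 0.0014 0.0218] [ 0.0073 -0.0046  0.01  ] [0.0141 0.0074 0.0349]
    0.035 622 [0.0088 0.0032 0.0673] [-0.0043 -0.0116  0.0353] [0.02   0.0177 0.0799]
scene orange well 58 [-0.2392  0.0533  0.096 ] [0.031 0.03  0.009]
scene orange head tool 78 [ 0.002  -0.0233 -0.0901] [ 0.016   0.0077 -0.0247]
scene blue well 58 [-0.2398 -0.0563  0.0956] [0.032 0.028 0.009]
scene shaft 167
    -0.02 34 [ 0.0069 -0.006  -0.0041] [ 0.     -0.0094 -0.0187] [0.0116 0.0015 0.0083]
    0.01 27 [ 0.0075 -0.006   0.0226] [ 0.0012 -0.0111  0.0117] [ 0.0122 -0.0009  0.0338]
    0.035 61 [ 0.0077 -0.005   0.0637] [-0.0062 -0.0168  0.0356] [0.0199 0.0149 0.08  ]
side shaft 66
    -0.02 12 [ 0.0047  0.0044 -0.002 ] [ 0.0004 -0.0011 -0.0156] [0.0093 0.0079 0.0094]
    0.01 13 [0.0059 0.0027 0.0237] [0.0009 0.0007 0.0103] [0.0105 0.0062 0.0337]
    0.035 26 [0.0052 0.0028 0.0611] [-0.0057 -0.0098  0.0369] [0.0198 0.0132 0.08  ]
```

```bash
(python3 -m crank '0.055 0.025 0 0 0 0;0 0 0 0 0 0;0 0 0.1 0 0 0;0.005 0 0.2 0 0 0;0 0 0.2 0 0 0'; python3 -m crank '0.005 0 0.15 0 0 0;0 0 0.15 0 0 0;0.003 0 0.15 0 0 0;0 0 0 0 0 0;0 0 0 0 0 0')|grep -E 'tcp|force|gap'
```

```text
tcp_pos: [0.4377, 0.2111, 0.1535]
force: [-0.6, 0.7, -0.4]
finger_gap: 0.27
gripper_force: 40.3
tcp_pos: [0.4379, 0.2113, 0.1361]
force: [0.2, -0.2, -0.6]
finger_gap: 0.271
gripper_force: 40.3
```

```bash
cat > ok.py <<'E'
from station import telemetry
import sys
t=telemetry.sense(); print(round(t['t'],2),t['tcp_pos'].round(4),t['force'].round(1)); sys.exit(int(t['force'][2]>3.5))
E
python3 -m crank '0 0 0.015 0 0 0;0 0 0.015 0 0 0;0 0 0.015 0 0 0;0 0 0.015 0 0 0;0 0 0.015 0 0 0'>/dev/null; python3 ok.py && python3 -m crank '0 0 0.015 0 0 0;0 0 0.015 0 0 0;0 0 0.015 0 0 0;0 0 0.015 0 0 0;0 0 0.015 0 0 0'>/dev/null; python3 ok.py && python3 -m crank '0 0 0.015 0 0 0;0 0 0.015 0 0 0;0 0 0.015 0 0 0;0 0 0.015 0 0 0;0 0 0.015 0 0 0'>/dev/null;  python3 ok.py && python3 -m crank '0 0 0.015 0 0 0;0 0 0.015 0 0 0;0 0 0.015 0 0 0;0 0 0.015 0 0 0;0 0 0.015 0 0 0'>/dev/null; python3 ok.py
```

```text
16.45 [0.4379 0.2113 0.1333] [ 0.  -0.8 -1.5]
16.95 [0.4378 0.2113 0.1302] [-0.7 -0.4 -0.4]
17.45 [0.4377 0.2113 0.1272] [ 0.1 -0.4 -1.2]
17.95 [0.4377 0.2113 0.1242] [-0.2  0.3 -2. ]
```

```bash
python3 -m crank '0 0 0.015 0 0 0;0 0 0.015 0 0 0;0 0 0.015 0 0 0;0 0 0.015 0 0 0;0 0 0.015 0 0 0'>/dev/null; python3 ok.py && python3 -m crank '0 0 0.015 0 0 0;0 0 0.015 0 0 0;0 0 0.015 0 0 0;0 0 0.015 0 0 0;0 0 0.015 0 0 0'>/dev/null; python3 ok.py && python3 -m crank '0 0 0.015 0 0 0;0 0 0.015 0 0 0;0 0 0.015 0 0 0;0 0 0.015 0 0 0;0 0 0.015 0 0 0'>/dev/null;  python3 ok.py && python3 -m crank '0 0 0.015 0 0 0;0 0 0.015 0 0 0;0 0 0.015 0 0 0;0 0 0.015 0 0 0;0 0 0.015 0 0 0'>/dev/null; python3 ok.py && python3 -m crank '0 0 0.015 0 0 0;0 0 0.015 0 0 0;0 0 0.015 0 0 0;0 0 0.015 0 0 0;0 0 0.015 0 0 0'>/dev/null; python3 ok.py && python3 -m crank '0 0 0.015 0 0 0;0 0 0.015 0 0 0;0 0 0.015 0 0 0;0 0 0.015 0 0 0;0 0 0.015 0 0 0'>/dev/null; python3 ok.py
```

```text
18.45 [0.4376 0.2113 0.1212] [-0.4 -0.7 -1.7]
18.95 [0.4376 0.2113 0.1182] [ 0.3 -0.2 -1.4]
19.45 [0.4375 0.2113 0.1152] [ 0.3  1.2 -1.1]
19.95 [0.4376 0.2114 0.1124] [-0.4 -0.4  2. ]
20.45 [0.4379 0.2114 0.1102] [-2.  -1.  10.9]
20.45 [0.4379 0.2114 0.1102] [-2.  -1.  10.9]
```

```bash
(python3 -m crank '0 0 -0.02 0 0 0;0 0 -0.02 0 0 0;0 0 0 0 0 0;0 0 0 0 0 0;0 0 0 0 0 0'; python3 -m crank '0 0 0 0 0 0;0 0 0 0 0 0;0 0 0 0 0 0;0 0 0 0 0 0;0 0 0 0 0 0' -0.1; python3 -m crank '0 0 -0.3 0 0 0;0 0 -0.5 0 0 0;0 0 -0.8 0 0 0;0 0 -0.9 0 0 0;0 0 -0.9 0 0 0'; python3 -m crank '0 0 -0.9 0 0 0;0 0 -0.6 0 0 0;0 0 0 0 0 0;0 0 0 0 0 0;0 0 0 0 0 0' )|grep -E 'tcp|force|gap'
python3 - <<'E'
from h import *
t=telemetry.sense()
for n in ['wrist','scene']:
    s=snap(n); save(s,'p1'+n+'.png'); C=toF(CAB,cloud(s)); H=cv2.cvtColor(s['image'],cv2.COLOR_RGB2HSV)
    m=(H[...,0]>=5)&(H[...,0]<=20)&(H[...,1]>120)&(C[...,2]>.11)&(C[...,2]<.22)&(C[...,0]<-.2)&(C[...,0]>-.28)&(abs(C[...,1])<.1); q=C[m]
    print(n,len(q),np.percentile(q,[2,50,98],axis=0).round(4))
go(pick(-.076,.09),PT)
E
```

```text
tcp_pos: [0.4377, 0.2114, 0.1114]
force: [-0.8, -1.1, 5.9]
finger_gap: 0.27
gripper_force: 41.1
tcp_pos: [0.4374, 0.2113, 0.1107]
force: [0.3, -0.3, -0.6]
finger_gap: 0.448
gripper_force: 0.0
tcp_pos: [0.4393, 0.2105, 0.2479]
force: [0.1, -0.1, -0.7]
finger_gap: 0.448
gripper_force: 0.0
tcp_pos: [0.4397, 0.2101, 0.3054]
force: [1.1, -0.3, 0.1]
finger_gap: 0.448
gripper_force: 0.0
wrist 650 [[-0.2533  0.0424  0.1508]
 [-0.2427  0.0506  0.1821]
 [-0.2329  0.0631  0.1839]]
scene 122 [[-0.249   0.0433  0.1432]
 [-0.2327  0.0515  0.1703]
 [-0.2272  0.0635  0.1842]]
t 22.6 tcp [0.4398 0.2101 0.3053] z [-0.021  0.005 -1.   ] yaw -4.2 q [0.21 0.23 1.61 0.01 1.33 1.85] gap 0.449 F [ 0.9 -0.9 -0.3] gf 0.0
 turn frac [ 0.0645 -0.3717  0.2037]
 shift frac now [ 4.526 13.448  3.673] after turn [ 9.206 11.263 -1.796]
```

```bash
(python3 -m crank '0.3 0.9 0 0 0 0;0.4 0.9 0 0 0 0;0.4 0.9 0 0 0 0;0.4 0.9 0 0 0 0;0.4 0.9 0 0 0 0' 0
python3 -m crank '0.4 0.9 0 0 0 0;0.4 0.9 0 0 0 0;0.4 0.9 0 0 0 0;0.4 0.9 0 0 0 0;0.4 0.9 0 0 0 0'
python3 -m crank '0.1 0.4 0 0.0129 -0.0743 0.0407;0.1 0.4 0 0.0129 -0.0743 0.0407;0.1 0.4 0 0.0129 -0.0743 0.0407;0.1 0.4 0 0.0129 -0.0743 0.0407;0.1 0.4 0 0.0129 -0.0743 0.0407')|grep -E 'tcp|force|gap'; python3 -c "
from h import *
go(pick(-.076,.09),PT)"
```

```text
tcp_pos: [0.5032, 0.0239, 0.3035]
force: [0.6, 0.3, -0.4]
finger_gap: 0.499
gripper_force: 0.0
tcp_pos: [0.5699, -0.1615, 0.301]
force: [0.5, -0.1, 0.7]
finger_gap: 0.5
gripper_force: 0.0
tcp_pos: [0.5727, -0.2421, 0.2949]
force: [-0.3, 0.7, 0.1]
finger_gap: 0.498
gripper_force: 0.0
t 24.1 tcp [ 0.5727 -0.2421  0.2949] z [-0.528  0.228 -0.818] yaw -23.2 q [-0.54  0.79  0.82 -0.09  2.15  1.41] gap 0.498 F [-0.3  0.7  0.1] gf 0.0
 turn frac [-0.0015  0.0016 -0.0003]
 shift frac now [2.922 2.178 2.282] after turn [2.915 2.174 2.295]
```

```bash
(python3 -m crank '0.58 0.44 0.2 0 0 0;0.58 0.44 0.3 0 0 0;0.58 0.44 0.5 0 0 0;0.58 0.44 0.6 0 0 0;0.58 0.44 0.6 0 0 0'
python3 -m crank '0 0 0 0 0 0;0 0 0 0 0 0;0 0 0 0 0 0;0 0 0 0 0 0;0 0 0 0 0 0')|grep -E 'tcp|force|gap'; python3 look.py blue -.076 .09 w5.png
```

```text
tcp_pos: [0.5789, -0.3405, 0.1544]
force: [0.3, -0.1, -0.1]
finger_gap: 0.5
gripper_force: 0.0
tcp_pos: [0.5804, -0.3397, 0.1596]
force: [0.2, 0.2, 0.4]
finger_gap: 0.504
gripper_force: 0.0
t 25.1 tcp [ 0.5804 -0.3397  0.1596] z [-0.522  0.224 -0.823] yaw -23.0 q [-0.63  0.97  0.77 -0.14  1.99  1.32] gap 0.504 F [0.2 0.2 0.4] gf 0.0
 turn frac [-0.0002 -0.0042  0.0014]
 shift frac now [0.043 0.008 0.174] after turn [0.044 0.008 0.173]
head in tool frame 1504 [0.0072 0.0017 0.025 ] [[-0.0057 -0.0087  0.0191]
 [ 0.0156  0.0122  0.0509]]
fingers 5226 [[-0.0104 -0.0385 -0.0797]
 [ 0.0136  0.0409 -0.0371]]
```

View pics/w5.png

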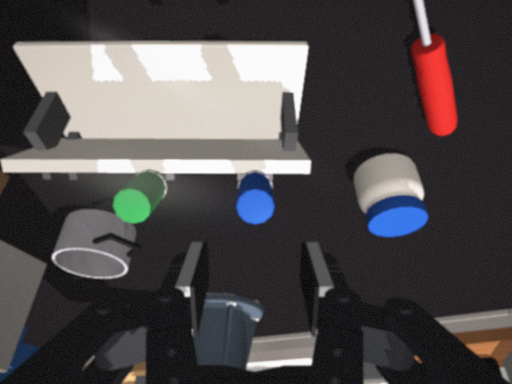

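The wrist view shows the blue head at (255,205), between the tips at columns 197 and 315. The green head at (133,205) and the jar at (395,200) are both clear of the fingers.

```bash
(python3 -m crank '0.16 0.04 0.2 0 0 0;0 0 0.5 0 0 0;0 0 0.6 0 0 0;0 0 0.6 0 0 0;0 0 0.4 0 0 0'
python3 -m crank '0 0 0 0 0 0;0 0 0 0 0 0;0 0 0 0 0 0;0 0 0 0 0 0;0 0 0 0 0 0' -1 40
python3 -m crank '0 0 -0.3 0 0 0;0 0 -0.5 0 0 0;0 0 -0.7 0 0 0;0 0 -0.8 0 0 0;0 0 -0.8 0 0 0')|grep -E 'tcp|force|gap'; python3 -c "
from h import *
go(well('blue',.31),down(-3.76))"
```

```text
tcp_pos: [0.5338, -0.3218, 0.0763]
force: [-0.2, -0.3, -0.9]
finger_gap: 0.505
gripper_force: 0.0
tcp_pos: [0.5354, -0.3228, 0.0789]
force: [-2.3, 1.4, 0.1]
finger_gap: 0.267
gripper_force: 39.2
tcp_pos: [0.6023, -0.3519, 0.182]
force: [0.3, 0.1, -2.1]
finger_gap: 0.275
gripper_force: 39.2
t 26.6 tcp [ 0.6023 -0.3519  0.182 ] z [-0.521  0.224 -0.824] yaw -23.1 q [-0.63  1.    0.64 -0.14  2.09  1.31] gap 0.275 F [ 0.3  0.1 -2.1] gf 39.2
 turn frac [-0.0658  0.38   -0.2082]
 shift frac now [ -7.178 -12.3     1.078] after turn [ -2.081 -13.762  -3.201]
```

```bash
(python3 -m crank '0 0 -0.8 0 0 0;0 0 -0.8 0 0 0;-0.5 0 -0.5 0 0 0;-0.5 0 0 -0.0132 0.076 -0.0416;-0.5 0 0 -0.0132 0.076 -0.0416'
python3 -m crank '-0.5 -0.3 -0.2 -0.0132 0.076 -0.0416;-0.5 -0.3 -0.2 -0.0132 0.076 -0.0416;-0.3 -0.5 0 -0.0132 0.076 -0.0416;-0.1 -0.9 0 0 0 0;-0.1 -0.9 0 0 0 0')|grep -E 'tcp|force|gap'
python3 -c "
from h import *
go(well('blue',.31),down(-3.76))"
```

```text
tcp_pos: [0.6004, -0.3527, 0.2793]
force: [-0.2, -0.7, 0.2]
finger_gap: 0.27
gripper_force: 39.3
tcp_pos: [0.5579, -0.227, 0.3139]
force: [-0.1, 0.5, -0.8]
finger_gap: 0.264
gripper_force: 39.4
t 27.6 tcp [ 0.5579 -0.227   0.3139] z [ 0.001 -0.001 -1.   ] yaw -3.9 q [-0.57  0.39  1.34 -0.    1.41  1.07] gap 0.264 F [-0.1  0.5 -0.8] gf 39.4
 turn frac [ 0.0004 -0.0005 -0.0015]
 shift frac now [ -0.794 -10.718   0.09 ] after turn [ -0.769 -10.72    0.097]
```

```bash
(python3 -m crank '-0.07 -0.9 0 0 0 0;-0.07 -0.9 0 0 0 0;-0.07 -0.9 0 0 0 0;-0.07 -0.9 0 0 0 0;-0.07 -0.9 0 0 0 0'
python3 -m crank '-0.07 -0.9 0 0 0 0;-0.07 -0.9 0 0 0 0;-0.07 -0.9 0 0 0 0;-0.07 -0.9 0 0 0 0;-0.07 -0.9 0 0 0 0'
python3 -m crank '-0.04 -0.8 0 0 0 0;-0.02 -0.5 0 0 0 0;0 -0.3 0 0 0 0;0 0 0 0 0 0;0 0 0 0 0 0')|grep -E 'tcp|force|gap'; python3 lookw.py blue b1
```

```text
tcp_pos: [0.5576, -0.0456, 0.3135]
force: [-0.2, 0.1, -1.6]
finger_gap: 0.265
gripper_force: 39.4
tcp_pos: [0.5555, 0.1355, 0.3138]
force: [0.2, 0.4, -0.9]
finger_gap: 0.268
gripper_force: 39.4
tcp_pos: [0.5563, 0.1973, 0.3125]
force: [-0.9, -1.0, -1.0]
finger_gap: 0.274
gripper_force: 39.3
t 29.1 tcp [0.5563 0.1973 0.3125] z [-0.003  0.001 -1.   ] yaw -3.8 q [0.15 0.37 1.37 0.   1.4  1.79] gap 0.274 F [-0.9 -1.  -1. ] gf 39.3
 turn frac [-0.0008  0.0019 -0.0003]
 shift frac now [-0.034 -0.138  0.063] after turn [-0.034 -0.138  0.062]
tcp cab [-0.2485 -0.0584  0.3125]
wrist orange well 78 [-0.2331  0.0524  0.0961] [0.005 0.03  0.006]
wrist blue well 255 [-0.2433 -0.0577  0.0963] [0.027 0.028 0.007]
wrist blue head tool 5510 [-0.0121 -0.0099 -0.077 ] [ 0.0089  0.0123 -0.0419]
wrist shaft 961
    -0.02 481 [ 0.0014  0.001  -0.0057] [-0.0035 -0.0049 -0.0198] [0.0037 0.0071 0.01  ]
    0.01 282 [0.0014 0.0008 0.0217] [-0.0034 -0.0051  0.0101] [0.0032 0.0069 0.035 ]
    0.035 185 [0.0013 0.0007 0.0457] [-0.0032 -0.0052  0.0351] [0.0031 0.0067 0.0578]
scene orange well 53 [-0.2389  0.0529  0.0962] [0.031 0.029 0.01 ]
scene blue well 58 [-0.2393 -0.0568  0.0956] [0.033 0.029 0.009]
scene shaft 108
    -0.02 42 [-0.0035 -0.0057 -0.0043] [-0.01   -0.0102 -0.0196] [0.001  0.     0.0095]
    0.01 39 [-0.0038 -0.0059  0.0231] [-0.0099 -0.0103  0.0112] [ 0.0012 -0.0017  0.035 ]
    0.035 25 [-0.0034 -0.0067  0.0468] [-0.0083 -0.0096  0.0364] [ 0.0005 -0.0037  0.0559]
side blue well 17 [-0.2386 -0.0525  0.0961] [0.023 0.029 0.008]
side blue head tool 29 [-0.0151 -0.0108 -0.0819] [-0.0005  0.0156 -0.0419]
side shaft 51
    -0.02 18 [-0.0061  0.0049 -0.0065] [-0.0105 -0.0008 -0.0195] [-0.0012  0.0104  0.0067]
    0.01 19 [-0.0046  0.0032  0.0226] [-0.0094 -0.0039  0.0102] [0.0024 0.0085 0.033 ]
    0.035 13 [-0.0066  0.0045  0.046 ] [-0.0101  0.0001  0.0359] [-0.0025  0.0082  0.0575]
```

```bash
(python3 -m crank '0.06 -0.14 0 0 0 0;0 0 0.7 0 0 0;0 0 0.7 0 0 0;0 0 0.7 0 0 0;0 0 0.7 0 0 0'
python3 -m crank '0 0 0.5 0 0 0;0 0 0.28 0 0 0;0 0 0 0 0 0;0 0 0 0 0 0;0 0 0 0 0 0' )|grep -E 'tcp|force|gap'
python3 lookw.py blue b2|grep -v side
```

```text
tcp_pos: [0.5586, 0.2033, 0.1991]
force: [0.8, -0.7, -2.0]
finger_gap: 0.268
gripper_force: 39.3
tcp_pos: [0.5592, 0.2037, 0.1702]
force: [-0.2, -0.0, -1.2]
finger_gap: 0.266
gripper_force: 39.3
t 30.2 tcp [0.5592 0.2037 0.1702] z [-0.001  0.003 -1.   ] yaw -3.8 q [0.16 0.52 1.54 0.   1.08 1.8 ] gap 0.266 F [-0.2 -0.  -1.2] gf 39.3
 turn frac [-0.0016  0.0009 -0.0004]
 shift frac now [-0.099  0.018 -3.495] after turn [-0.094  0.027 -3.495]
tcp cab [-0.2419 -0.0608  0.1702]
wrist orange head tool 16 [-0.0045 -0.0234 -0.0971] [ 0.0153  0.0224 -0.0489]
wrist blue well 583 [-0.2433 -0.058   0.0951] [0.027 0.029 0.008]
wrist blue head tool 5515 [-0.0117 -0.0101 -0.0772] [ 0.0089  0.0125 -0.042 ]
wrist shaft 1985
    -0.02 478 [ 0.0015  0.0009 -0.0059] [-0.0033 -0.005  -0.0199] [0.0033 0.0071 0.0099]
    0.01 281 [0.0013 0.0008 0.0217] [-0.0034 -0.0051  0.01  ] [0.0034 0.0068 0.0347]
    0.035 901 [0.0001 0.0014 0.0678] [-0.018  -0.0127  0.0352] [0.0116 0.016  0.08  ]
scene orange well 53 [-0.2387  0.0534  0.0961] [0.032 0.028 0.01 ]
scene blue well 44 [-0.2387 -0.0569  0.0956] [0.033 0.027 0.009]
scene shaft 182
    -0.02 28 [-0.0036 -0.0067 -0.0043] [-0.0088 -0.0105 -0.0176] [ 0.0004 -0.0027  0.0089]
    0.01 29 [-0.0039 -0.0065  0.0222] [-0.0104 -0.0116  0.0111] [ 0.0019 -0.0023  0.0337]
    0.035 86 [-0.0041 -0.0052  0.0664] [-0.02   -0.0194  0.0352] [0.0097 0.0133 0.0799]
    -0.02 11 [-0.0069  0.0031 -0.004 ] [-0.0114 -0.0003 -0.0176] [-0.0024  0.007   0.0077]
    0.01 10 [-0.0092  0.0015  0.0231] [-0.0142 -0.0047  0.0102] [-0.0051  0.0064  0.0349]
    0.035 29 [-0.0076 -0.0017  0.0637] [-0.0195 -0.0145  0.0363] [0.0072 0.0101 0.0796]
```

```bash
(python3 -m crank '0 0 0.1 0 0 0;0 0 0.15 0 0 0;0 0 0.2 0 0 0;0 0 0.2 0 0 0;0 0 0.2 0 0 0'; python3 -m crank '0 0 0.1 0 0 0;0 0 0 0 0 0;0 0 0 0 0 0;0 0 0 0 0 0;0 0 0 0 0 0')>/dev/null
python3 ok.py && python3 -m crank '0 0 0.015 0 0 0;0 0 0.015 0 0 0;0 0 0.015 0 0 0;0 0 0.015 0 0 0;0 0 0.015 0 0 0'>/dev/null; python3 ok.py && python3 -m crank '0 0 0.015 0 0 0;0 0 0.015 0 0 0;0 0 0.015 0 0 0;0 0 0.015 0 0 0;0 0 0.015 0 0 0'>/dev/null; python3 ok.py && python3 -m crank '0 0 0.015 0 0 0;0 0 0.015 0 0 0;0 0 0.015 0 0 0;0 0 0.015 0 0 0;0 0 0.015 0 0 0'>/dev/null;  python3 ok.py && python3 -m crank '0 0 0.015 0 0 0;0 0 0.015 0 0 0;0 0 0.015 0 0 0;0 0 0.015 0 0 0;0 0 0.015 0 0 0'>/dev/null; python3 ok.py
```

```text
31.4 [0.5581 0.2037 0.1312] [ 0.3  0.  -1.1]
31.9 [0.5578 0.2036 0.1277] [-0.3  0.4 -1. ]
32.4 [0.5578 0.2036 0.1247] [-1.  -0.  -0.4]
32.9 [0.5577 0.2037 0.1217] [ 0.2  0.6 -1.4]
33.4 [0.5578 0.2037 0.1188] [-0.3  0.2 -1.7]
```

```bash
python3 -m crank '0 0 0.015 0 0 0;0 0 0.015 0 0 0;0 0 0.015 0 0 0;0 0 0.015 0 0 0;0 0 0.015 0 0 0'>/dev/null; python3 ok.py && python3 -m crank '0 0 0.015 0 0 0;0 0 0.015 0 0 0;0 0 0.015 0 0 0;0 0 0.015 0 0 0;0 0 0.015 0 0 0'>/dev/null; python3 ok.py && python3 -m crank '0 0 0.015 0 0 0;0 0 0.015 0 0 0;0 0 0.015 0 0 0;0 0 0.015 0 0 0;0 0 0.015 0 0 0'>/dev/null;  python3 ok.py && python3 -m crank '0 0 0.015 0 0 0;0 0 0.015 0 0 0;0 0 0.015 0 0 0;0 0 0.015 0 0 0;0 0 0.015 0 0 0'>/dev/null; python3 ok.py && python3 -m crank '0 0 0.015 0 0 0;0 0 0.015 0 0 0;0 0 0.015 0 0 0;0 0 0.015 0 0 0;0 0 0.015 0 0 0'>/dev/null; python3 ok.py && python3 -m crank '0 0 0.015 0 0 0;0 0 0.015 0 0 0;0 0 0.015 0 0 0;0 0 0.015 0 0 0;0 0 0.015 0 0 0'>/dev/null; python3 ok.py
```

```text
33.9 [0.5577 0.2037 0.1157] [-0.2  0.1 -0.5]
34.4 [0.5577 0.2037 0.1127] [ 0.3 -0.8 -1.2]
34.9 [0.5577 0.2037 0.1097] [ 0.3 -0.1 -1.1]
35.4 [0.5577 0.2037 0.1067] [-0.5  0.6 -1.1]
35.9 [0.5577 0.2037 0.1037] [-0.5 -0.1 -1.2]
36.4 [0.5579 0.2037 0.1012] [-0.4 -0.5  3.9]
```

```bash
(python3 -m crank '0 0 0 0 0 0;0 0 0 0 0 0;0 0 0 0 0 0;0 0 0 0 0 0;0 0 0 0 0 0' -0.1; python3 -m crank '0 0 -0.3 0 0 0;0 0 -0.5 0 0 0;0 0 -0.8 0 0 0;0 0 -0.9 0 0 0;0 0 -0.9 0 0 0'; python3 -m crank '0 0 -0.9 0 0 0;0 0 -0.6 0 0 0;0 0 0 0 0 0;0 0 0 0 0 0;0 0 0 0 0 0' )|grep -E 'tcp|force|gap'
python3 - <<'E'
from h import *
s=snap('wrist'); save(s,'end.png'); C=toF(CAB,cloud(s)); H=cv2.cvtColor(s['image'],cv2.COLOR_RGB2HSV)
for k,(a,b) in dict(orange=(5,20),blue=(105,125)).items():
    m=(H[...,0]>=a)&(H[...,0]<=b)&(H[...,1]>120)&(C[...,2]>.13)&(C[...,2]<.22)&(C[...,0]<-.2)&(C[...,0]>-.28)&(abs(C[...,1])<.1); q=C[m]
    if len(q): print(k,len(q),np.percentile(q,[2,50,98],axis=0).round(4))
m=(abs(C[...,2]-.183)<.004)&(C[...,0]<-.25)&(abs(C[...,1])<.09); print('panel',np.percentile(C[m],[3,97],axis=0).round(4))
E
```

```text
tcp_pos: [0.5576, 0.2037, 0.1007]
force: [0.8, 0.3, -0.1]
finger_gap: 0.445
gripper_force: 0.0
tcp_pos: [0.5581, 0.2034, 0.2389]
force: [0.1, -0.8, 0.1]
finger_gap: 0.45
gripper_force: 0.0
tcp_pos: [0.5574, 0.2031, 0.2955]
force: [-0.5, 1.0, -0.4]
finger_gap: 0.446
gripper_force: 0.0
orange 787 [[-0.2544  0.042   0.1479]
 [-0.2437  0.0469  0.1803]
 [-0.2325  0.0632  0.1835]]
blue 638 [[-0.2518 -0.0673  0.1499]
 [-0.2429 -0.0593  0.1779]
 [-0.2332 -0.0463  0.1795]]
panel [[-0.325  -0.0869  0.18  ]
 [-0.2526  0.0479  0.1845]]
```

View pics/end.png

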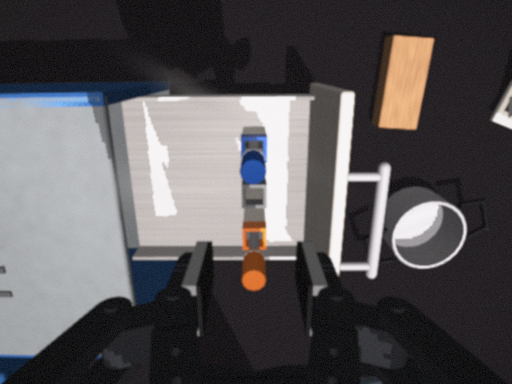

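Blue at (253,160) and orange at (254,260) both stand upright in their wells. The drawer is still out and the gripper is clear.

```bash
python3 -c "
from station import manip
print(manip.sign_off())"
```

```text
the job is handed in; nothing more can be done
None
```

I pulled the drawer out to its stop, let the blue and orange probes down by touch onto the bottoms of their own wells, and handed the job in at about 38 s; the hand-in call returned no verdict.

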